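Fit the drive pulley of a specimen turntable and hold it for the set screw

ROBOT

A 6-joint arm with a two-finger parallel gripper is mounted at the origin on the work surface. World frame = base frame: x ahead of the robot, y to its left, z up, the work surface at z = 0. Lengths are in m, angles in rad, forces in N, time in s.
With the tool pointing down it reaches from about 0.3 to 0.875 m from the base axis. Payload 6.4 kg.
Tool frame: the origin (TCP) lies midway between the tips of the shut fingers; the grasp point (between the pads) lies 19 mm behind it; z points along the fingers, y is the line along which they close (so a half turn about z gives the same grasp; the last joint's range is limited). The gripper opens to 88 mm and grips with 3 to 60 N. Pads are 18 mm wide; open, the fingers measure 123 mm over their backs; the gripper's body (75 mm by 187 mm) begins 45 mm behind the grasp point.
Start: joints at [1.113, 0.181, 1.607, -0, 1.354, -0.206], TCP at [0.143, 0.557, 0.214] pointing down, gripper open.
Joint ranges: [-2.99, 2.99], [-0.89, 2.07], [0.3, 2.58], [-1.14, 4.28], [0, 2.63], [-3.12, 3.12]. Speed limits (rad/s): [2.57, 2.57, 3.01, 3.14, 3.14, 3.14].

INTERFACE

Orientations are given as a unit quaternion [x, y, z, w].
In Python, from cell import robot gives the robot as it stands.
- The arm moves only by the shell command python3 -m inch 'ROWS'. ROWS is JSON, a list of rows, each an object of numbers: "x", "y", "z": the shift along the tool's x, y, z in m; "spin": the turn about the tool's z in rad; "gripper": the gripper command: -1 is shut, 1 is fully open, values between are in proportion. In form: [{"x": .., "y": .., "z": .., "spin": .., "gripper": ..}, ...]. A call has exactly 10 rows; each row is the pose to reach, as a shift and turn from the pose commanded when the call began, along the tool's axes at that moment; what a row does not reach only later rows make up. A row lasts 1/8 s, in which the tool goes at most 62.5 mm and 10.7 degrees, less where a joint would pass 70% of its speed; a pose out of reach is approached as far as the arm can. A call with a gripper value outside its range is refused whole. The fingers move at their own pace and stop on an object; the grip force is fixed at half the most. Time passes only in rows, so rows that repeat a pose let the fingers close, or fill a call up. It gives the time, the measured TCP pose, the force, the opening and the grip force at its end, in the units of the state.
- robot.observe(): the state, without advancing time (a new reading comes with each control period).
- robot.camera(name): name is "scene" or "top" or "wrist"; returns the picture (400x640x3 uint8, red, green, blue); there is no depth.
- robot.get_calibration(name): a dict with "camera_matrix" (3x3 intrinsics, pixels), "extrinsics" (4x4, takes a point from world to camera coordinates). Camera axes: x right, y down, z forward; pixel columns grow to the right and rows downward; lengths in m; the calibration is good to about 2 mm. A picture is of the moment at which its call begins: read the wrist's pose just before it. get_calibration takes no time and is no camera call; for the wrist camera it gives the pose at the moment of the call.
- robot.hand_in(): hands the job in; it is judged then, once.
The state is a dict: "t": time; "qpos": joint angles; "qvel": joint speeds; "joint_efforts": joint torques, N m; "tcp_pos": TCP position; "tool_rot": TCP orientation; "wrist_force": force on the tool from outside, world axes, zero at the start; "ft_torque": the same for the moment, N m; "grip_width": opening from 0.0 (shut) to 1.0 (fully open); "gripper_force": force on a finger pad.
Only numpy, scipy, OpenCV 4.12 (cv2) and the standard library are available. Lean on these libraries where they do the work, as an engineer would, in place of code of your own. Each camera call takes 0.05 s, during which the arm holds its last target. There are 200 camera calls.

TASK

Feel for the flat on the turntable's bare spindle, pinch the spindle on it and turn it by that grip until the flat squarely faces the key notch in the wall of the base. Then slide the toothed pulley down the spindle, boss up and set screw squarely over the flat, fully home on the shoulder, and finish while still gripping it there and pressing it lightly down, flat and screw facing the notch and your fingers off the screw, so that I can tighten it with the key. Leave the cactus, the jar and the hex key where they are.

Things in the scene. Friction and masses are not known exactly. Their poses are not given: they have to be found in the camera images.
- base: Open grey sheet-metal turntable base fixed to the desk: a square tray 260 x 260 mm, walls 4 mm thick, 62 mm high. Origin: centre of its underside, on the spindle's axis; z up; +x points from the spindle to the wall with the key notch. Motor 42 mm square, 60 mm high, in the -x +y corner, 120 mm from the spindle; pillars 60 mm high in the corners; else nothing above 25 mm inside but the spindle.
- notch (a point): The key notch: a U-shaped cut, 28 mm wide, in the top edge of the base's +x wall, open upward, its bottom edge 32 mm above the desk. The point is the middle of that bottom edge (128 mm from the spindle's axis); axes as the base.
- spindle (a joint): Turn of the spindle (rad), counter-clockwise seen from above positive; 0 when its flat squarely faces the notch (base +x). It starts somewhere from 0.5 to 1.5, turns freely either way to 3.1 against a light bearing friction of 0.03 N m, and stays where it is left.
- shoulder: Dark shoulder, 30 mm across, where the pulley seats; turns with the spindle. Origin: on the spindle's axis at its upper face, 20 mm above the desk; z up, x the outward normal of the flat. Above it the spindle is an upright steel shaft, 20 mm in diameter, ending 51.5 mm over the shoulder (top 2.5 mm bevelled), with one flat 2.5 mm deep down its whole length: 17.5 mm across flat and back.
- flat: The milled flat of the spindle: an upright face 13 mm wide and 49 mm high, 7.5 mm from the axis. Origin: the middle of the face (24.5 mm above the shoulder); x its outward normal, z up. It turns with the spindle. Parallel finger pads sit flat on it when they close along its x axis.
- pulley: Loose aluminium belt pulley of 0.145 kg, standing on the desk boss up, 36 mm high: a toothed rim 60 mm in diameter and 16 mm high, on it a round boss 36 mm in diameter and 20 mm high; a plain through bore of 21.6 mm. Origin: centre of its underside (on the bore's axis); z up through the boss; its +x points along the set screw. Fully home, this origin coincides with the shoulder's.
- screw: The pulley's black cap-head set screw, fixed in the boss along the pulley's +x, 26 mm above the underside. Head 8.5 mm in diameter, standing out from 18 to 23 mm from the bore's axis; tip 4 mm wide, ending 8.5 mm from the bore's axis, so that it passes over the flat but not over the spindle's round. Origin: on the bore's axis at the screw's height; x outward along the screw.
- cactus: Small cactus in a terracotta pot, 66 mm in diameter, 112 mm high, loose, beyond the work. Origin: centre of its underside.
- jar: Amber specimen jar with a red cap, 60 mm in diameter, 85 mm high, loose, beyond the work. Origin: centre of its underside.
- hex_key: Steel hex key lying on the desk beyond the work, long arm 85 mm, short arm 33 mm, 5 mm thick, loose. Origin: under the middle of its long arm, which lies along x.
Mind the look-alikes: they are no part of the job. Of the things that look like the pulley, the smallest one is meant.

How it is judged:
On the way, in this order (a step that is already met when the one before it is completed fails the run):
1. the fingers are closed on the spindle's flat (contact force between the fingers and flat above 1 N), for 0.2 s.
2. turned by that grip, the flat faces the notch to within 0.15 rad, the fingers still on it (value of joint spindle between -0.15 and 0.15 rad and contact force between the fingers and flat above 1 N), for 0.2 s.
At the end, for the whole second after the job is handed in: Flat within 0.15 rad of the notch; pulley level (0.08 rad), within 2 mm of home on the shoulder, its screw over the flat within 0.17 rad; fingers grip it (over 3 N), off the screw, and hold it still, on the shoulder with over 2.5 N in all (its weight is 1.1 to 1.9 N) (value of joint spindle between -0.15 and 0.15 rad and z of pulley in the frame of shoulder between -0.002 and 0.002 m and horizontal distance between pulley and shoulder below 0.003 m and angle between pulley's own z axis and vertical below 0.08 rad and angle between the x axis of screw and the x axis of flat, either way round below 0.17 rad and x of flat in the frame of screw above 0 m and contact force between the fingers and pulley above 3 N and contact force between the fingers and screw below 0.5 N and contact force between pulley and shoulder above 2.5 N and linear speed of pulley below 0.01 m/s); the arm keeps its last pose, push and grip.
It fails at once if the cactus pot is moved by more than 20 mm (distance of cactus from where it was at the start of the episode above 0.02 m).
It fails at once if the specimen jar is moved by more than 20 mm (distance of jar from where it was at the start of the episode above 0.02 m).
It fails at once if the hex key is moved by more than 20 mm (distance of hex_key from where it was at the start of the episode above 0.02 m).
It fails at once if the pulley is forced on the shoulder with more than 60 N (contact force between pulley and shoulder above 60 N).
It also fails if it takes over 54 s, if anything falls off the work surface, if the arm or the gripper's body presses on something with over 40 N, if the wrist force passes 120 N, or if a joint passes its speed limit or range.

## Working session

There is one attempt and no reset: what is moved stays moved. The work goes in short steps, Python scripts to look and compute and a shell command to move; the robot and the scene stay as the last step left them, time stands still between calls to the robot, and variables do not carry over. Pictures are saved under pics/ and viewed, at most 10 in all, crops included, and the job is handed in when it is done.

```bash
ls; mkdir -p pics; python3 - <<'E'
from cell import robot
import cv2,numpy as np
s=robot.observe();print(s)
ims=[]
for n in ("scene","top"):
    c=robot.get_calibration(n);print(n,np.round(c["camera_matrix"],1).tolist(),np.round(c["extrinsics"],4).tolist())
    im=robot.camera(n)[:,:,::-1];cv2.imwrite(f"pics/{n}0.png",im)
E
```

```text
pics
{'t': 0.0, 'qpos': array([ 1.11269958e+00,  1.81533973e-01,  1.60797712e+00,  6.84626684e-06,
        1.35379385e+00, -2.06287404e-01]), 'qvel': array([ 5.12177808e-04, -4.17031291e-04, -1.00532633e-05,  3.09134315e-05,
        1.16545794e-03, -2.29813219e-03]), 'joint_efforts': array([-1.86761856e-03, -4.33866870e+01, -3.41842604e+01,  6.99729170e-02,
        3.88817803e-02, -7.12107953e-05]), 'tcp_pos': array([0.14298441, 0.55635698, 0.21302907]), 'tool_rot': array([ 1.25572983e-01,  9.92084015e-01, -8.08246477e-04, -2.82361117e-04]), 'wrist_force': array([-0.11629294, -0.75645013,  0.2257606 ]), 'ft_torque': array([0.04222253, 0.00730652, 0.01430234]), 'gripper_force': 0.0, 'grip_width': 0.9998886903513474}
scene [[366.4, 0.0, 322.3], [0.0, 366.4, 206.0], [0.0, 0.0, 1.0]] [[-0.0861, 0.9963, 0.002, 0.0958], [0.8477, 0.0743, -0.5253, -0.4382], [-0.5235, -0.0436, -0.8509, 1.0288], [0.0, 0.0, 0.0, 1.0]]
top [[438.6, 0.0, 320.0], [0.0, 438.6, 202.1], [0.0, 0.0, 1.0]] [[0.0278, -0.9995, 0.0119, -0.0701], [-0.9984, -0.0283, -0.048, 0.5697], [0.0483, -0.0105, -0.9988, 0.8305], [0.0, 0.0, 0.0, 1.0]]
```

View pics/scene0.png

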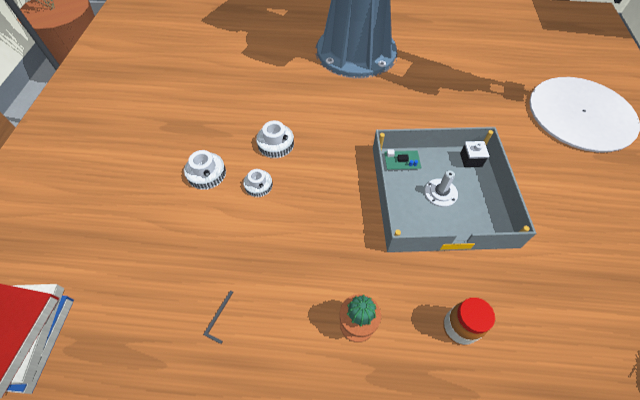

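View pics/top0.png

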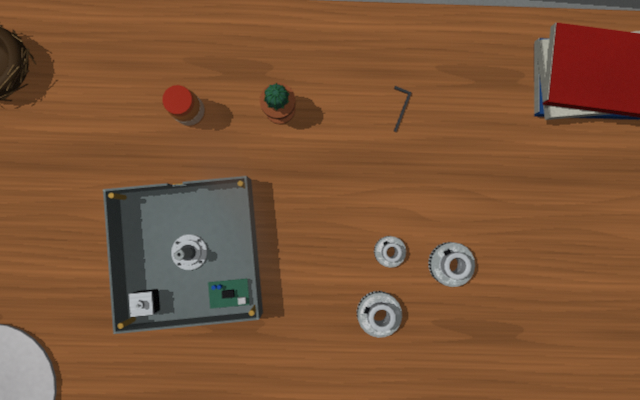

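Scene view: smallest pulley is at (257,182), spindle at (445,185), yellow-marked notch at (457,245). Top view: pulley at (391,252), spindle at (187,252), and base corners near (105,190), (247,178), (259,319) and (116,331).

```bash
cat > h.py <<'E'
from cell import robot
import numpy as np,cv2
from scipy.spatial.transform import Rotation as R
def ray(cal,uv,z):
    K=np.array(cal["camera_matrix"]);E=np.array(cal["extrinsics"])
    d=E[:3,:3].T@np.linalg.solve(K,[uv[0],uv[1],1.]);o=-E[:3,:3].T@E[:3,3]
    return o+d*(z-o[2])/d[2]
def proj(cal,p):
    K=np.array(cal["camera_matrix"]);E=np.array(cal["extrinsics"])
    q=K@(E[:3,:3]@np.array(p)+E[:3,3]);return q[:2]/q[2]
def pose():
    s=robot.observe();return s,np.array(s["tcp_pos"]),R.from_quat(s["tool_rot"])
def delta(target,yaw_y=None):
    """shift in tool axes to world point; spin so tool y points along world angle yaw_y (mod pi)"""
    s,p,r=pose();d=r.inv().apply(np.array(target)-p);out=[np.round(d,4)]
    if yaw_y is not None:
        y=r.apply([0,1,0]);a=np.arctan2(y[1],y[0]);
        w=-(yaw_y-a); out.append(round((w+np.pi/2)%np.pi-np.pi/2,3))
    return out
E
python3 - <<'E'
from h import *
t=robot.get_calibration("top");s=robot.get_calibration("scene")
im=cv2.imread("pics/top0.png")
C=[ray(t,u,.062) for u in [(105,190),(247,178),(259,319),(116,331)]]
for c in C: print(np.round(c,4))
print("edges",[np.linalg.norm(C[i]-C[(i+1)%4]).round(4) for i in range(4)],"centre",np.mean(C,0).round(4))
d=(C[0]+C[1]-C[2]-C[3]);print("notch dir",np.arctan2(d[1],d[0]))
# scene
S=[ray(s,u,.062) for u in [(390,249),(534,234),(492,129),(376,129)]]
print("scene centre",np.mean(S,0).round(4),[np.linalg.norm(S[i]-S[(i+1)%4]).round(4) for i in range(4)])
print("pulley",ray(t,(392,252),.036),ray(s,(257,175),.036))
print("notch",ray(s,(457,244),.032),ray(t,(177,185),.05))
p,r=pose()[1:];print("tool axes",r.as_matrix().round(3))
w=robot.get_calibration("wrist");E=w["extrinsics"];E=np.array(E);o=-E[:3,:3].T@E[:3,3];print("cam in tool",r.inv().apply(o-p).round(4),"camR in tool",(r.inv().as_matrix()@E[:3,:3].T).round(3),np.array(w["camera_matrix"]).round(1))
for n,im_,u in(("t",im,(391,252)),):
    a=cv2.resize(im[215:285,355:425],None,fx=6,fy=6,interpolation=2);
b=cv2.resize(im[170:340,95:270],None,fx=2.4,fy=2.4,interpolation=2)
sc=cv2.imread("pics/scene0.png");c=cv2.resize(sc[150:215,235:300],(420,420));
cv2.imwrite("pics/c1.png",np.hstack([cv2.resize(a,(390,390)),cv2.resize(b,(400,390))]))
E
```

```text
[0.58   0.3356 0.062 ]
[0.6092 0.0802 0.062 ]
[0.3566 0.0498 0.062 ]
[0.3291 0.3032 0.062 ]
edges [np.float64(0.257), np.float64(0.2544), np.float64(0.255), np.float64(0.253)] centre [0.4687 0.1922 0.062 ]
notch dir 0.12416880974562108
scene centre [0.478  0.1901 0.062 ] [np.float64(0.2621), np.float64(0.2539), np.float64(0.2497), np.float64(0.2827)]
pulley [ 0.4809088  -0.19096956  0.036     ] [ 0.4806118  -0.18985707  0.036     ]
notch [0.60172395 0.20570149 0.032     ] [0.59376258 0.21016167 0.05      ]
tool axes [[-0.968  0.249 -0.001]
 [ 0.249  0.968 -0.001]
 [ 0.    -0.002 -1.   ]]
cam in tool [ 0.0647 -0.0002 -0.17  ] camR in tool [[-0.    -0.967 -0.256]
 [ 1.    -0.    -0.   ]
 [ 0.    -0.256  0.967]] [[300.8   0.  323. ]
 [  0.  300.8 202.3]
 [  0.    0.    1. ]]
```

View pics/c1.png

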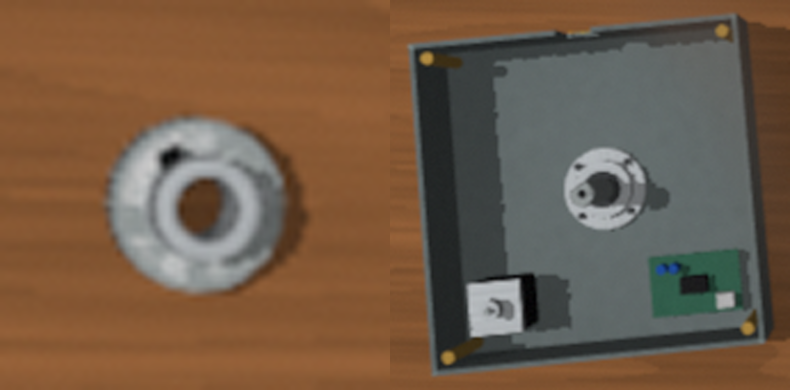

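Crop: the pulley's screw is up-left of its bore, so it points roughly 0.6 rad in the world frame. The spindle top is near full-image (179,254), the notch is in the wall away from the robot, and the motor is in the -x +y corner as described.

```bash
python3 - <<'E'
from h import *
t=robot.get_calibration("top");s=robot.get_calibration("scene")
print(ray(t,(179.4,253.7),.0715),ray(s,(449,174),.0715))
print(delta([.475,.19,.15],0.12+1.0))
E
```

```text
[0.46981697 0.19380404 0.0715    ] [0.47105327 0.19176677 0.0715    ]
[array([-0.4128, -0.272 ,  0.0634]), np.float64(0.199)]
```

```bash
python3 -m inch '[{"x":-0.05,"y":-0.033,"z":0.01,"spin":0.02,"gripper":1},{"x":-0.1,"y":-0.067,"z":0.02,"spin":0.05,"gripper":1},{"x":-0.15,"y":-0.1,"z":0.03,"spin":0.08,"gripper":1},{"x":-0.2,"y":-0.133,"z":0.04,"spin":0.1,"gripper":1},{"x":-0.25,"y":-0.167,"z":0.045,"spin":0.12,"gripper":1},{"x":-0.3,"y":-0.2,"z":0.05,"spin":0.15,"gripper":1},{"x":-0.35,"y":-0.233,"z":0.055,"spin":0.18,"gripper":1},{"x":-0.39,"y":-0.26,"z":0.06,"spin":0.2,"gripper":1},{"x":-0.407,"y":-0.271,"z":0.063,"spin":0.2,"gripper":1},{"x":-0.407,"y":-0.271,"z":0.063,"spin":0.2,"gripper":1}]'
python3 - <<'E'
from h import *
import json
w=robot.get_calibration("wrist");im=robot.camera("wrist")[:,:,::-1];cv2.imwrite("pics/w1.png",im)
np.savez("w1.npz",K=w["camera_matrix"],E=w["extrinsics"])
print(pose()[1]); print(proj(w,[.470,.193,.0715]))
E
```

```text
t: 1.35
tcp_pos: [0.4698, 0.1926, 0.1504]
tool_rot: [0.225, 0.974, -0.0, -0.001]
wrist_force: [-0.2, -0.5, -0.1]
grip_width: 0.999
gripper_force: 0.0
[0.46914543 0.19346133 0.15051331]
[323.72840134 201.1061403 ]
```

View pics/w1.png

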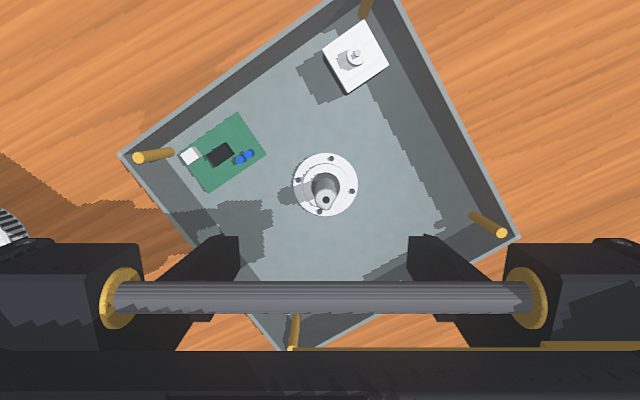

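Wrist view: spindle top is near (326,198), and the base corners are at (120,153) and (520,237). The flat isn't clear at this scale, so I'll zoom in.

```bash
python3 - <<'E'
from h import *
z=np.load("w1.npz");w={"camera_matrix":z["K"],"extrinsics":z["E"]}
im=cv2.imread("pics/w1.png")
a,b=ray(w,(120,153),.062),ray(w,(521,237),.062)
print(a,b,np.linalg.norm(a-b),(a+b)/2,np.arctan2(*(b-a)[1::-1])-np.pi/4)
print(ray(w,(326,199),.0715))
x=cv2.resize(im[145:225,285:365],(560,560),interpolation=cv2.INTER_CUBIC)
cv2.imwrite("pics/w1c.png",x)
E
```

```text
[0.35806851 0.05436487 0.062     ] [0.58187408 0.33947565 0.062     ] 0.36245977994726747 [0.46997129 0.19692026 0.062     ] 0.1198846214690239
[0.4691798 0.1955554 0.0715   ]
```

View pics/w1c.png

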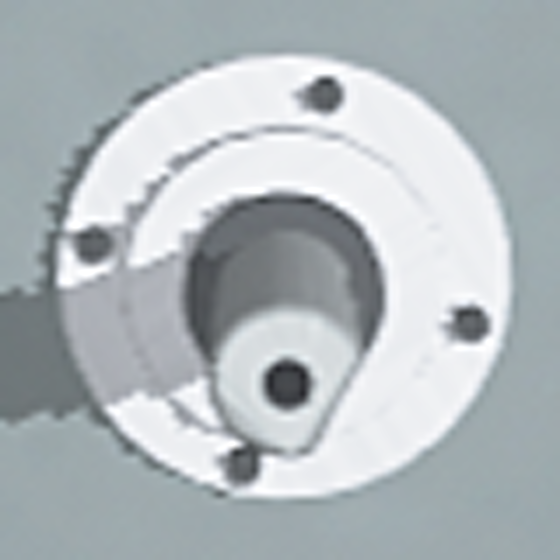

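```bash
python3 - <<'E'
from h import *
z=np.load("w1.npz");w={"camera_matrix":z["K"],"extrinsics":z["E"]}
f=lambda u,zz=.0715:ray(w,(285+u[0]/7,145+u[1]/7),zz)
a,b=f((366,340)),f((316,442));c=f((287,383))
print(c,a,b,np.linalg.norm(a-b)); d=a-b;n=np.array([-d[1],d[0]]);m=(a+b)/2-c
if n@m[:2]<0:n=-n
ang=np.arctan2(n[1],n[0]);print("normal",ang,"theta",ang-.122,"dist",m[:2]@n/np.linalg.norm(n))
print(delta([c[0],c[1],.032],ang),delta([.4695,.195,.032]))
E
```

```text
[0.4697458  0.19528123 0.0715    ] [0.46910016 0.20624514 0.0715    ] [0.47803935 0.19522392 0.0715    ] 0.014190717209899078
normal 0.6814656542746089 theta 0.5594656542746089 dist 0.006405078308590875
[array([1.000e-04, 1.900e-03, 1.185e-01]), np.float64(0.437)] [array([0.0002, 0.0016, 0.1185])]
```

The flat's normal is at about 0.68 rad, so θ is about 0.56. Its length of 14 mm and distance of 6.4 mm from the axis are plausible. Next I'll align, descend, and close to feel it.

```bash
python3 -m inch '[{"x":0,"y":0.002,"z":0.01,"spin":0.15,"gripper":1},{"x":0,"y":0.002,"z":0.03,"spin":0.3,"gripper":1},{"x":0,"y":0.002,"z":0.06,"spin":0.437,"gripper":0.5},{"x":0,"y":0.002,"z":0.09,"spin":0.437,"gripper":0},{"x":0,"y":0.002,"z":0.11,"spin":0.437,"gripper":0},{"x":0,"y":0.002,"z":0.118,"spin":0.437,"gripper":-0.2},{"x":0,"y":0.002,"z":0.118,"spin":0.437,"gripper":-0.4},{"x":0,"y":0.002,"z":0.118,"spin":0.437,"gripper":-1},{"x":0,"y":0.002,"z":0.118,"spin":0.437,"gripper":-1},{"x":0,"y":0.002,"z":0.118,"spin":0.437,"gripper":-1}]'
python3 - <<'E'
from h import *
s,p,r=pose();print(p,s["grip_width"]*88,s["gripper_force"],s["wrist_force"],s["ft_torque"],r.apply([0,1,0]),np.arctan2(*r.apply([0,1,0])[1::-1]))
E
```

```text
t: 2.65
tcp_pos: [0.4693, 0.1935, 0.0335]
tool_rot: [0.43, 0.903, -0.002, -0.001]
wrist_force: [-7.2, -6.8, 10.8]
grip_width: 0.189
gripper_force: 30.0
[0.46925369 0.19350605 0.03351515] 16.656274837577634 29.997887047123868 [-7.19867069 -6.83607856 10.7996035 ] [-1.23408253e+00  1.32619928e+00 -1.01551322e-03] [ 0.77587526  0.63087035 -0.00449225] 0.6826826501042139
```

Width is 16.7 mm, so the pads are on the flat (the round would read about 19 mm or more). I'll ease the side load and turn clockwise 0.56 rad.

```bash
python3 -m inch '[{"x":0,"y":-0.0015,"z":-0.0015,"spin":0.0,"gripper":-1},{"x":0,"y":-0.0015,"z":-0.0015,"spin":0.08,"gripper":-1},{"x":0,"y":-0.0015,"z":-0.0015,"spin":0.18,"gripper":-1},{"x":0,"y":-0.0015,"z":-0.0015,"spin":0.28,"gripper":-1},{"x":0,"y":-0.0015,"z":-0.0015,"spin":0.38,"gripper":-1},{"x":0,"y":-0.0015,"z":-0.0015,"spin":0.48,"gripper":-1},{"x":0,"y":-0.0015,"z":-0.0015,"spin":0.56,"gripper":-1},{"x":0,"y":-0.0015,"z":-0.0015,"spin":0.56,"gripper":-1},{"x":0,"y":-0.0015,"z":-0.0015,"spin":0.56,"gripper":-1},{"x":0,"y":-0.0015,"z":-0.0015,"spin":0.56,"gripper":-1}]'
python3 - <<'E'
from h import *
s,p,r=pose();print(p,s["grip_width"]*88,s["gripper_force"],s["wrist_force"],s["ft_torque"],np.arctan2(*r.apply([0,1,0])[1::-1]))
E
```

```text
t: 3.9
tcp_pos: [0.4682, 0.1937, 0.0336]
tool_rot: [0.662, 0.749, -0.001, -0.001]
wrist_force: [-4.6, -1.2, -8.9]
grip_width: 0.187
gripper_force: 30.0
[0.46818114 0.19365752 0.03364085] 16.461969616869148 29.980136066490104 [-4.64826442 -1.16645233 -8.89333942] [-0.33322491  0.88580027  0.00551223] 0.1228507583843984
```

```bash
python3 -m inch '[{"x":0,"y":-0.001,"z":0.001,"spin":0,"gripper":-1},{"x":0,"y":-0.001,"z":0.001,"spin":0,"gripper":0.2},{"x":0,"y":-0.001,"z":0.001,"spin":0,"gripper":0.5},{"x":0,"y":-0.001,"z":0.0,"spin":0,"gripper":0.5},{"x":0,"y":-0.001,"z":-0.02,"spin":0,"gripper":0.5},{"x":0,"y":0,"z":-0.05,"spin":0,"gripper":1},{"x":0,"y":0,"z":-0.09,"spin":0,"gripper":1},{"x":0,"y":0,"z":-0.12,"spin":0,"gripper":1},{"x":0,"y":0,"z":-0.12,"spin":0,"gripper":1},{"x":0,"y":0,"z":-0.12,"spin":0,"gripper":1}]'
python3 - <<'E'
from h import *
w=robot.get_calibration("wrist");im=robot.camera("wrist")[:,:,::-1];cv2.imwrite("pics/w2.png",im)
np.savez("w2.npz",K=w["camera_matrix"],E=w["extrinsics"])
print(pose()[1]);u=proj(w,[.4694,.1938,.0715]);print(u)
x0,y0=int(u[0])-40,int(u[1])-45;print(x0,y0)
cv2.imwrite("pics/w2c.png",np.hstack([cv2.resize(im,(0,0),fx=.6,fy=.6)[:240],cv2.resize(im[y0:y0+80,x0:x0+80],(400,400),interpolation=2)[:240]]) if 0 else np.hstack([cv2.resize(im,(400,250)),np.zeros((250,10,3),np.uint8),cv2.resize(im[y0:y0+80,x0:x0+80],(390,390),interpolation=2)[70:320]]))
print(delta([.481,-.19,.15],.6-np.pi/2),delta([.481,-.19,.15],.6))
E
```

```text
t: 5.15
tcp_pos: [0.4692, 0.1938, 0.1537]
tool_rot: [0.663, 0.749, -0.0, -0.0]
wrist_force: [0.1, 0.4, 0.3]
grip_width: 1.003
gripper_force: 0.0
[0.46878874 0.19373802 0.15309723]
[322.5552614  200.33639509]
282 155
[array([-0.3824, -0.0346,  0.0032]), np.float64(1.093)] [array([-0.3824, -0.0346,  0.0032]), np.float64(-0.478)]
```

View pics/w2c.png

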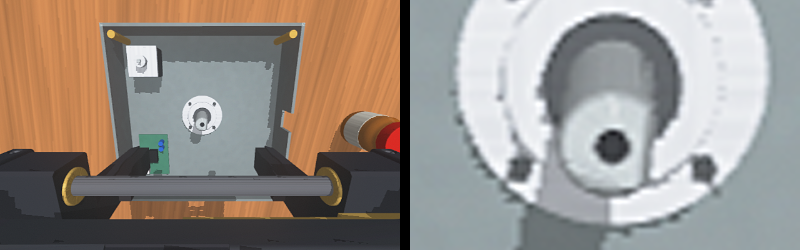

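The flat now faces right, towards the notch in the right wall, with the spindle top at about (323,199). Next I'll feel the spindle's other axis, with the tool as it will be for insertion, to fix the axis position.

```bash
python3 - <<'E'
from h import *
z=np.load("w2.npz");w={"camera_matrix":z["K"],"extrinsics":z["E"]}
print(ray(w,(323.4,199.3),.0715), robot.observe()["qpos"][5], delta([.4697,.1943,.034],.122+np.pi/2))
E
```

```text
[0.47001311 0.19480846 0.0715    ] 0.03555231198595979 [array([0.0005, 0.0012, 0.1191]), np.float64(1.571)]
```

```bash
python3 -m inch '[{"x":0,"y":0.001,"z":0.0,"spin":-0.18,"gripper":1},{"x":0,"y":0.001,"z":0.0,"spin":-0.36,"gripper":1},{"x":0,"y":0.001,"z":0.0,"spin":-0.54,"gripper":1},{"x":0,"y":0.001,"z":0.0,"spin":-0.72,"gripper":1},{"x":0,"y":0.001,"z":0.01,"spin":-0.9,"gripper":1},{"x":0,"y":0.001,"z":0.02,"spin":-1.08,"gripper":1},{"x":0,"y":0.001,"z":0.03,"spin":-1.26,"gripper":0.5},{"x":0,"y":0.001,"z":0.04,"spin":-1.44,"gripper":0},{"x":0,"y":0.001,"z":0.06,"spin":-1.571,"gripper":0},{"x":0,"y":0.001,"z":0.08,"spin":-1.571,"gripper":-0.1}]'
python3 -m inch '[{"x":0,"y":0,"z":0.02,"spin":0,"gripper":-0.2},{"x":0,"y":0,"z":0.035,"spin":0,"gripper":-0.3},{"x":0,"y":0,"z":0.035,"spin":0,"gripper":-0.3},{"x":0,"y":0,"z":0.035,"spin":0,"gripper":-0.3},{"x":0,"y":0,"z":0.035,"spin":0,"gripper":-1},{"x":0,"y":0,"z":0.035,"spin":0,"gripper":-1},{"x":0,"y":0,"z":0.035,"spin":0,"gripper":-1},{"x":0,"y":0,"z":0.035,"spin":0,"gripper":-1},{"x":0,"y":0,"z":0.035,"spin":0,"gripper":-1},{"x":0,"y":0,"z":0.035,"spin":0,"gripper":-1}]'
python3 - <<'E'
from h import *
s,p,r=pose();print(p,s["qpos"][5],s["grip_width"]*88,s["wrist_force"],s["ft_torque"],np.arctan2(*r.apply([0,1,0])[1::-1]))
E
```

```text
t: 6.45
tcp_pos: [0.4695, 0.1938, 0.0723]
tool_rot: [-0.062, 0.998, -0.0, -0.001]
wrist_force: [0.1, 0.0, 0.4]
grip_width: 0.57
gripper_force: 0.0
t: 7.7
tcp_pos: [0.4711, 0.1955, 0.0402]
tool_rot: [-0.061, 0.998, 0.001, 0.001]
wrist_force: [0.2, 6.5, -1.1]
grip_width: 0.207
gripper_force: 30.0
[0.47107355 0.19554515 0.04020101] -1.535485395149318 18.175263169836416 [ 0.24927757  6.54211657 -1.14957677] [ 1.12993446  0.01044651 -0.04398605] 1.6927276412100578
```

```bash
python3 -m inch '[{"x":0,"y":0.0,"z":0,"spin":0,"gripper":0},{"x":0,"y":0,"z":0,"spin":0,"gripper":0.3},{"x":0,"y":0,"z":0,"spin":0,"gripper":0.5},{"x":0,"y":0,"z":-0.03,"spin":0,"gripper":0.5},{"x":0,"y":0,"z":-0.07,"spin":0,"gripper":0.7},{"x":0,"y":0,"z":-0.1,"spin":0,"gripper":1},{"x":0,"y":0,"z":-0.12,"spin":0,"gripper":1},{"x":0,"y":0,"z":-0.12,"spin":0,"gripper":1},{"x":0,"y":0,"z":-0.12,"spin":0,"gripper":1},{"x":0,"y":0,"z":-0.12,"spin":0,"gripper":1}]'
python3 - <<'E'
from h import *
w=robot.get_calibration("wrist");im=robot.camera("wrist")[:,:,::-1];cv2.imwrite("pics/w3.png",im)
np.savez("w3.npz",K=w["camera_matrix"],E=w["extrinsics"],tcp=pose()[1])
print(pose()[1],proj(w,[.4692,.1952,.0715]),delta([.481,-.19,.12],.55+np.pi/2))
E
```

```text
t: 8.95
tcp_pos: [0.4698, 0.1938, 0.1581]
tool_rot: [-0.061, 0.998, -0.0, -0.001]
wrist_force: [0.3, 0.9, -0.6]
grip_width: 1.002
gripper_force: 0.0
[0.46984132 0.19384142 0.15819116] [325.26108928 198.83289052] [array([ 0.0356, -0.3823,  0.0383]), np.float64(-0.428)]
```

```bash
python3 -m inch '[{"x":0.005,"y":-0.055,"z":0,"spin":-0.05,"gripper":1},{"x":0.01,"y":-0.11,"z":0,"spin":-0.1,"gripper":1},{"x":0.015,"y":-0.165,"z":0,"spin":-0.16,"gripper":1},{"x":0.02,"y":-0.22,"z":0,"spin":-0.22,"gripper":1},{"x":0.025,"y":-0.275,"z":0.0,"spin":-0.28,"gripper":1},{"x":0.03,"y":-0.33,"z":0.01,"spin":-0.34,"gripper":1},{"x":0.034,"y":-0.37,"z":0.025,"spin":-0.4,"gripper":1},{"x":0.0356,"y":-0.382,"z":0.038,"spin":-0.428,"gripper":1},{"x":0.0356,"y":-0.382,"z":0.038,"spin":-0.428,"gripper":1},{"x":0.0356,"y":-0.382,"z":0.038,"spin":-0.428,"gripper":1}]'
python3 - <<'E'
from h import *
w=robot.get_calibration("wrist");im=robot.camera("wrist")[:,:,::-1];cv2.imwrite("pics/w4.png",im)
np.savez("w4.npz",K=w["camera_matrix"],E=w["extrinsics"],tcp=pose()[1])
u=proj(w,[.481,-.19,.036]);print(pose()[1],u)
x0,y0=int(u[0])-50,int(u[1])-50;print(x0,y0)
a=cv2.imread("pics/w3.png")
cv2.imwrite("pics/w4c.png",np.hstack([cv2.resize(a[158:228,290:360],(350,350),interpolation=2),cv2.resize(im[y0:y0+100,x0:x0+100],(450,450),interpolation=2)[:350]]) if 0 else cv2.resize(np.hstack([cv2.resize(a[149:229,285:365],(400,400),interpolation=2),cv2.resize(im[y0:y0+100,x0:x0+100],(400,400),interpolation=2)]),(800,400)))
E
```

```text
t: 10.25
tcp_pos: [0.4818, -0.1888, 0.1214]
tool_rot: [-0.272, 0.962, 0.0, -0.0]
wrist_force: [0.3, -0.5, -0.5]
grip_width: 1.004
gripper_force: 0.0
[ 0.48204397 -0.18876644  0.1217134 ] [323.07013374 198.27077184]
273 148
```

View pics/w4c.png

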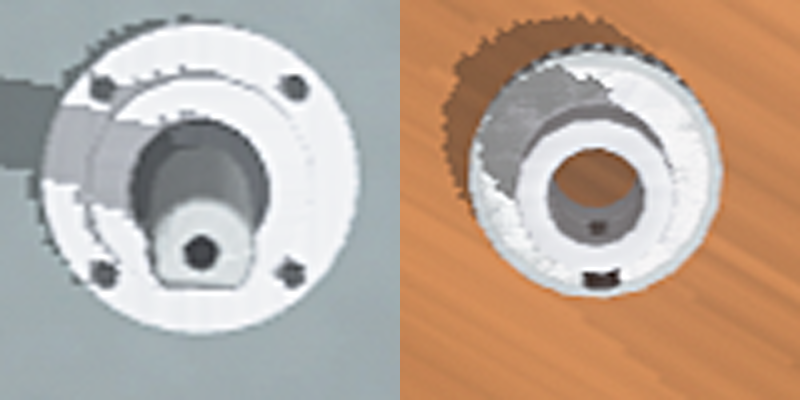

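Left: the spindle hole is at (325,199.4), within 0.6 px of the felt axis. Right: the pulley bore is at (322,197), with the screw head at (323.2,217.7), almost straight down the image, so the hand is nearly aligned.

```bash
python3 - <<'E'
from h import *
z=np.load("w4.npz");w={"camera_matrix":z["K"],"extrinsics":z["E"]}
z3=np.load("w3.npz");w3={"camera_matrix":z3["K"],"extrinsics":z3["E"]}
print("spindle",ray(w3,(325,199.4),.0715))
c=ray(w,(322.05,197.1),.036)
for u,zz in(((323.25,217.6),.028),((322.5,205),.026)):
    h=ray(w,u,zz);d=(h-c)[:2];print(c,np.linalg.norm(d),np.arctan2(d[1],d[0]))
print("r boss",np.linalg.norm(ray(w,(273+118/4,197),.036)-ray(w,(273+274/4,197),.036)))
print(delta([c[0],c[1],.018],.5+np.pi/2))
s,p,r=pose();print(np.arctan2(*r.apply([0,1,0])[1::-1])-np.pi/2)
E
```

```text
spindle [0.4697384  0.19503548 0.0715    ]
[ 0.4805663 -0.191312   0.036    ] 0.021376951696506205 0.6000684179496115
[ 0.4805663 -0.191312   0.036    ] 0.009910418632852719 0.589098476016107
r boss 0.034093943538127024
[array([ 0.0026, -0.0014,  0.1037]), np.float64(0.051)]
0.5506523488908077
```

```bash
python3 -m inch '[{"x":0.0026,"y":-0.0014,"z":0.01,"spin":-0.045,"gripper":1},{"x":0.0026,"y":-0.0014,"z":0.04,"spin":-0.045,"gripper":1},{"x":0.0026,"y":-0.0014,"z":0.07,"spin":-0.045,"gripper":0.5},{"x":0.0026,"y":-0.0014,"z":0.09,"spin":-0.045,"gripper":0.2},{"x":0.0026,"y":-0.0014,"z":0.102,"spin":-0.045,"gripper":0.1},{"x":0.0026,"y":-0.0014,"z":0.102,"spin":-0.045,"gripper":0},{"x":0.0026,"y":-0.0014,"z":0.102,"spin":-0.045,"gripper":0},{"x":0.0026,"y":-0.0014,"z":0.102,"spin":-0.045,"gripper":-0.2},{"x":0.0026,"y":-0.0014,"z":0.102,"spin":-0.045,"gripper":-1},{"x":0.0026,"y":-0.0014,"z":0.102,"spin":-0.045,"gripper":-1}]'
python3 -m inch '[{"x":0,"y":0,"z":0,"spin":0,"gripper":-1},{"x":0,"y":0,"z":0,"spin":0,"gripper":-1},{"x":0,"y":0,"z":-0.002,"spin":0,"gripper":-1},{"x":0,"y":0,"z":-0.01,"spin":0,"gripper":-1},{"x":0,"y":0,"z":-0.03,"spin":0,"gripper":-1},{"x":0,"y":0,"z":-0.06,"spin":0,"gripper":-1},{"x":0,"y":0,"z":-0.1,"spin":0,"gripper":-1},{"x":0,"y":0,"z":-0.12,"spin":0,"gripper":-1},{"x":0,"y":0,"z":-0.12,"spin":0,"gripper":-1},{"x":0,"y":0,"z":-0.12,"spin":0,"gripper":-1}]'
python3 - <<'E'
from h import *
w=robot.get_calibration("wrist");im=robot.camera("wrist")[:,:,::-1];cv2.imwrite("pics/w5.png",im)
s,p,r=pose();np.savez("w5.npz",K=w["camera_matrix"],E=w["extrinsics"],tcp=p)
# expected bore top if pulley centred: TCP z + 0.0165ish
u=proj(w,p+[0,0,.0165]);print(p,u,s["wrist_force"],s["grip_width"]*88,np.arctan2(*r.apply([0,1,0])[1::-1])-np.pi/2)
print(delta([.4694,.1951,.14],.122+np.pi/2))
x0,y0=int(u[0])-60,int(u[1])-50;print(x0,y0)
cv2.imwrite("pics/w5c.png",cv2.resize(im[y0:y0+90,x0:x0+120],(800,600),interpolation=2))
E
```

```text
t: 11.55
tcp_pos: [0.4805, -0.1922, 0.0197]
tool_rot: [-0.293, 0.956, -0.0, 0.0]
wrist_force: [-0.0, -0.1, -0.7]
grip_width: 0.197
gripper_force: 0.0
t: 12.8
tcp_pos: [0.4798, -0.1917, 0.1387]
tool_rot: [-0.293, 0.956, 0.0, -0.0]
wrist_force: [0.3, 1.0, -0.5]
grip_width: 0.005
gripper_force: 0.0
[ 0.47957054 -0.19155076  0.13824521] [324.99114688 245.08195227] [ 0.1999101   0.09900196 -0.09636906] 0.01611341735413118 0.5951669009136653
[array([-0.2084,  0.3259, -0.0013]), np.float64(0.473)]
264 195
```

View pics/w5c.png

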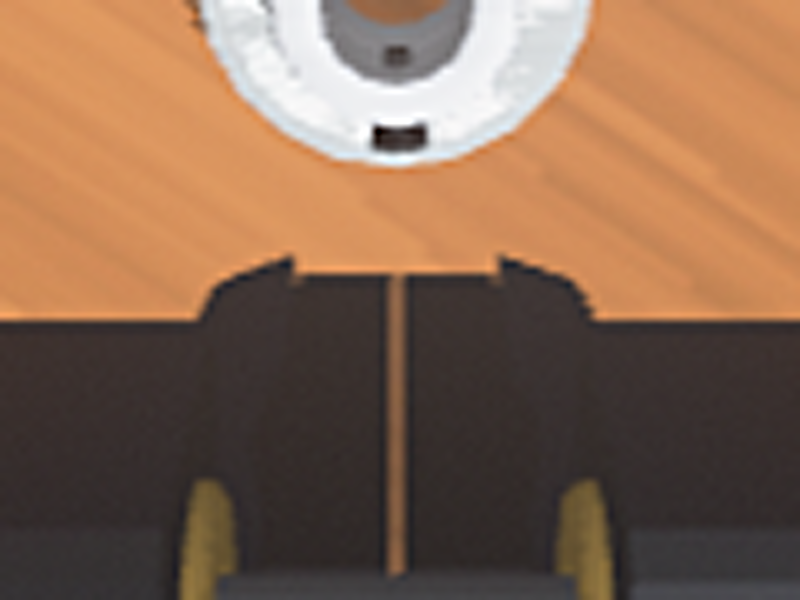

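The fingers shut empty: the pulley was missed and is still on the desk with its bore near (323,195). I'll measure where it is now.

```bash
python3 - <<'E'
from h import *
z=np.load("w5.npz");w={"camera_matrix":z["K"],"extrinsics":z["E"]}
print("pred bore px",proj(w,[.4806,-.1913,.036]),"pred head px",proj(w,[.4806+.0205*np.cos(.597),-.1913+.0205*np.sin(.597),.028]))
# head seen (264+399/6.667,195+136/6.667)
print("head now",ray(w,(264+399/6.667,195+136/6.667),.028),"rim edge bottom",ray(w,(264+400/6.667,195+165/6.667),.012))
im=cv2.imread("pics/w5.png");cv2.imwrite("pics/w5d.png",cv2.resize(im[120:260,230:420],(760,560),interpolation=2))
for n in("top",):
    t=robot.get_calibration("top");a=robot.camera("top")[:,:,::-1];cv2.imwrite("pics/top1.png",a)
E
```

```text
pred bore px [323.53117609 196.04046711] pred head px [323.53236601 214.5344664 ]
head now [ 0.49811269 -0.17902595  0.028     ] rim edge bottom [ 0.50601085 -0.17339329  0.012     ]
```

The pulley did not move, and three cameras agree on where it is, so the fingers must have passed above the boss. I'll check the true fingertip height in the scene view, marking where the TCP should project.

```bash
python3 - <<'E'
from h import *
c=robot.get_calibration("scene");s,p,r=pose();im=robot.camera("scene")[:,:,::-1].copy();cv2.imwrite("pics/s2.png",im)
print(p);u0=proj(c,p);print(u0,proj(c,p+[0,0,.02]),proj(c,p+[0,0,.04]))
x0,y0=int(u0[0])-50,int(u0[1])-60
k=7;cr=cv2.resize(im[y0:y0+80,x0:x0+110],None,fx=k,fy=k,interpolation=2);print(x0,y0)
for dz,col in((0,(0,0,255)),(.02,(0,255,0)),(.04,(255,0,0))):
    u=proj(c,p+[0,0,dz]);cv2.circle(cr,(int((u[0]-x0)*k),int((u[1]-y0)*k)),4,col,-1)
cv2.imwrite("pics/s2c.png",cr)
E
```

```text
[ 0.47953876 -0.19151928  0.13812545]
[247.82170286 141.03728599] [245.8973262  133.43319918] [243.86973031 125.42124628]
197 81
```

View pics/s2c.png

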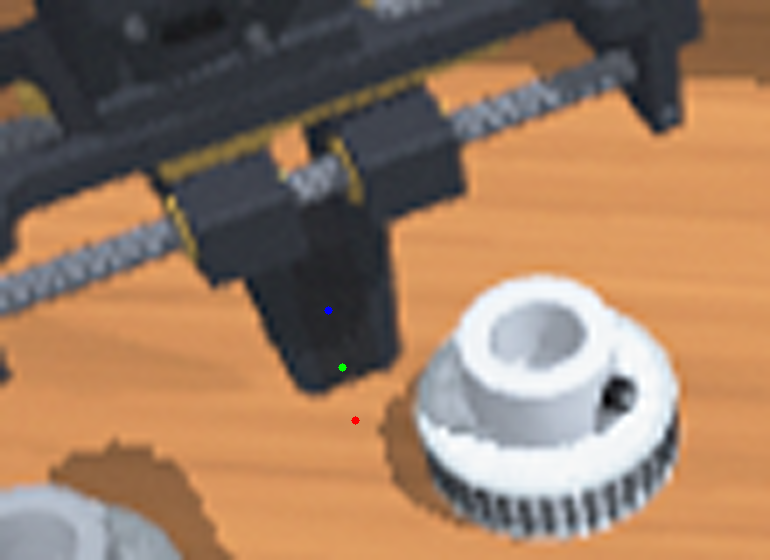

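The scene view confirms it: the red dot (reported TCP) is about 17 mm below the real fingertips, at about (340,380) in the crop. Fingertip height is therefore about TCP + 17 mm, so I'll grasp lower.

```bash
python3 -m inch '[{"x":-0.0005,"y":0,"z":0,"spin":0,"gripper":0.4},{"x":-0.0005,"y":0,"z":0.0,"spin":0,"gripper":0.4},{"x":-0.0005,"y":0,"z":0.03,"spin":0,"gripper":0.4},{"x":-0.0005,"y":0,"z":0.06,"spin":0,"gripper":0.4},{"x":-0.0005,"y":0,"z":0.09,"spin":0,"gripper":0.4},{"x":-0.0005,"y":0,"z":0.115,"spin":0,"gripper":0.4},{"x":-0.0005,"y":0,"z":0.125,"spin":0,"gripper":0.3},{"x":-0.0005,"y":0,"z":0.132,"spin":0,"gripper":0.2},{"x":-0.0005,"y":0,"z":0.134,"spin":0,"gripper":0.1},{"x":-0.0005,"y":0,"z":0.134,"spin":0,"gripper":0.1}]'
python3 -m inch '[{"x":0,"y":0,"z":0,"spin":0,"gripper":0},{"x":0,"y":0,"z":0,"spin":0,"gripper":-0.1},{"x":0,"y":0,"z":0,"spin":0,"gripper":-0.2},{"x":0,"y":0,"z":0,"spin":0,"gripper":-1},{"x":0,"y":0,"z":0,"spin":0,"gripper":-1},{"x":0,"y":0,"z":0,"spin":0,"gripper":-1},{"x":0,"y":0,"z":0,"spin":0,"gripper":-1},{"x":0,"y":0,"z":0,"spin":0,"gripper":-1},{"x":0,"y":0,"z":0,"spin":0,"gripper":-1},{"x":0,"y":0,"z":0,"spin":0,"gripper":-1}]'
```

```text
t: 14.2
tcp_pos: [0.4813, -0.1921, 0.0061]
tool_rot: [-0.293, 0.956, -0.0, 0.0]
wrist_force: [-0.0, 0.4, -0.0]
grip_width: 0.55
gripper_force: 0.0
t: 15.45
tcp_pos: [0.4807, -0.1916, 0.0056]
tool_rot: [-0.293, 0.956, 0.0, -0.0]
wrist_force: [-2.0, 2.7, 5.2]
grip_width: 0.385
gripper_force: 30.0
```

Gripped: width is 33.9 mm with 30 N. At home the TCP should read z ≈ 0.0256. Now I'll lift.

```bash
python3 -m inch '[{"x":0,"y":0,"z":-0.002,"spin":0,"gripper":-1},{"x":0,"y":0,"z":-0.01,"spin":0,"gripper":-1},{"x":0,"y":0,"z":-0.03,"spin":0,"gripper":-1},{"x":0,"y":0,"z":-0.05,"spin":0,"gripper":-1},{"x":0,"y":0,"z":-0.07,"spin":0,"gripper":-1},{"x":0,"y":0,"z":-0.09,"spin":0,"gripper":-1},{"x":0,"y":0,"z":-0.1,"spin":0,"gripper":-1},{"x":0,"y":0,"z":-0.11,"spin":0,"gripper":-1},{"x":0,"y":0,"z":-0.11,"spin":0,"gripper":-1},{"x":0,"y":0,"z":-0.11,"spin":0,"gripper":-1}]'
python3 - <<'E'
from h import *
s,p,r=pose();print(p,s["grip_width"],s["wrist_force"],delta([.4695,.1951,.1],.122+np.pi/2),s["qpos"][5])
E
```

```text
t: 16.7
tcp_pos: [0.4804, -0.1915, 0.1148]
tool_rot: [-0.293, 0.956, 0.0, -0.0]
wrist_force: [1.1, 1.4, -1.5]
grip_width: 0.386
gripper_force: 30.0
[ 0.48036612 -0.191507    0.11477816] 0.38626571591629705 [ 1.12966436  1.36462776 -1.46012811] [array([-0.2078,  0.3262,  0.015 ]), np.float64(0.473)] -2.7751368588507686
```

```bash
python3 -m inch '[{"x":-0.026,"y":0.041,"z":0,"spin":0.06,"gripper":-1},{"x":-0.052,"y":0.082,"z":0,"spin":0.12,"gripper":-1},{"x":-0.078,"y":0.122,"z":0,"spin":0.18,"gripper":-1},{"x":-0.104,"y":0.163,"z":0,"spin":0.24,"gripper":-1},{"x":-0.13,"y":0.204,"z":0,"spin":0.3,"gripper":-1},{"x":-0.156,"y":0.245,"z":0,"spin":0.36,"gripper":-1},{"x":-0.182,"y":0.286,"z":0,"spin":0.42,"gripper":-1},{"x":-0.2,"y":0.315,"z":0.0,"spin":0.46,"gripper":-1},{"x":-0.208,"y":0.326,"z":0.005,"spin":0.473,"gripper":-1},{"x":-0.208,"y":0.326,"z":0.01,"spin":0.473,"gripper":-1}]'
python3 - <<'E'
from h import *
w=robot.get_calibration("wrist");im=robot.camera("wrist")[:,:,::-1];cv2.imwrite("pics/w6.png",im)
s,p,r=pose();np.savez("w6.npz",K=w["camera_matrix"],E=w["extrinsics"],tcp=p)
zb=p[2]-.0056+.036
u=proj(w,[p[0],p[1],zb]);print(p,"exp bore top",u,s["wrist_force"],s["grip_width"])
print(delta([.4695,.1951,.1],.122+np.pi/2))
x0,y0=int(u[0])-50,int(u[1])-50;print(x0,y0)
cv2.imwrite("pics/w6c.png",cv2.resize(im[y0:y0+75,x0:x0+100],(800,600),interpolation=2))
E
```

```text
t: 17.95
tcp_pos: [0.4696, 0.1956, 0.1045]
tool_rot: [-0.062, 0.998, -0.0, -0.001]
wrist_force: [-0.3, -0.2, -2.1]
grip_width: 0.385
gripper_force: 30.0
[0.46917261 0.19471869 0.10384512] exp bore top [322.57525365 254.37212463] [-0.59246239 -0.57574114 -2.26362746] 0.3817981289728798
[array([-0.0004,  0.0003,  0.0038]), np.float64(0.002)]
272 204
```

View pics/w6c.png

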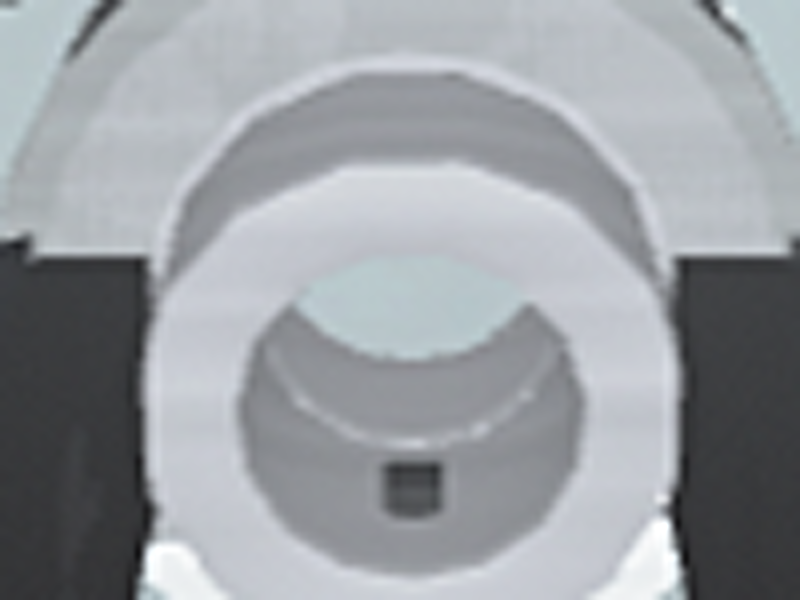

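The held pulley is seen with bore centre at (323.5,255.8) and screw tip at (323.5,265), which is straight along the tool's -x. Now I'll work out the offset to the spindle axis.

```bash
python3 - <<'E'
from h import *
z=np.load("w6.npz");w={"camera_matrix":z["K"],"extrinsics":z["E"]};zb=z["tcp"][2]-.0056+.036
c=ray(w,(323.5,255.75),zb);print(c, z["tcp"])
s,p,r=pose();print(p);o=c-z["tcp"]
for t in([.4697,.1950],[.4692,.1952]): print(r.inv().apply(np.array([t[0]-c[0],t[1]-c[1],0])).round(4))
E
```

```text
[0.46986455 0.19527662 0.13424512] [0.46917261 0.19471869 0.10384512]
[0.46917261 0.19471869 0.10384512]
[ 0.0002 -0.0003  0.    ]
[0.0007 0.     0.    ]
```

```bash
python3 -m inch '[{"x":0.0004,"y":-0.0002,"z":0.01,"spin":0,"gripper":-1},{"x":0.0004,"y":-0.0002,"z":0.018,"spin":0,"gripper":-1},{"x":0.0004,"y":-0.0002,"z":0.022,"spin":0,"gripper":-1},{"x":0.0004,"y":-0.0002,"z":0.024,"spin":0,"gripper":-1},{"x":0.0004,"y":-0.0002,"z":0.026,"spin":0,"gripper":-1},{"x":0.0004,"y":-0.0002,"z":0.028,"spin":0,"gripper":-1},{"x":0.0004,"y":-0.0002,"z":0.03,"spin":0,"gripper":-1},{"x":0.0004,"y":-0.0002,"z":0.032,"spin":0,"gripper":-1},{"x":0.0004,"y":-0.0002,"z":0.032,"spin":0,"gripper":-1},{"x":0.0004,"y":-0.0002,"z":0.032,"spin":0,"gripper":-1}]'
```

```text
t: 19.25
tcp_pos: [0.4697, 0.1946, 0.0734]
tool_rot: [-0.061, 0.998, 0.0, -0.0]
wrist_force: [-0.3, 0.4, -2.4]
grip_width: 0.384
gripper_force: 30.0
```

```bash
python3 -m inch '[{"x":0,"y":0,"z":0.002,"spin":0,"gripper":-1},{"x":0,"y":0,"z":0.004,"spin":0,"gripper":-1},{"x":0,"y":0,"z":0.006,"spin":0,"gripper":-1},{"x":0,"y":0,"z":0.008,"spin":0,"gripper":-1},{"x":0,"y":0,"z":0.01,"spin":0,"gripper":-1},{"x":0,"y":0,"z":0.012,"spin":0,"gripper":-1},{"x":0,"y":0,"z":0.014,"spin":0,"gripper":-1},{"x":0,"y":0,"z":0.016,"spin":0,"gripper":-1},{"x":0,"y":0,"z":0.018,"spin":0,"gripper":-1},{"x":0,"y":0,"z":0.018,"spin":0,"gripper":-1}]'
```

```text
t: 20.5
tcp_pos: [0.4696, 0.1946, 0.0551]
tool_rot: [-0.061, 0.998, 0.0, -0.0]
wrist_force: [-0.6, 2.2, -2.2]
grip_width: 0.383
gripper_force: 30.0
```

```bash
python3 -m inch '[{"x":0,"y":0.0003,"z":0.002,"spin":0,"gripper":-1},{"x":0,"y":0.0003,"z":0.004,"spin":0,"gripper":-1},{"x":0,"y":0.0003,"z":0.005,"spin":0,"gripper":-1},{"x":0,"y":0.0003,"z":0.006,"spin":0,"gripper":-1},{"x":0,"y":0.0003,"z":0.007,"spin":0,"gripper":-1},{"x":0,"y":0.0003,"z":0.008,"spin":0,"gripper":-1},{"x":0,"y":0.0003,"z":0.009,"spin":0,"gripper":-1},{"x":0,"y":0.0003,"z":0.01,"spin":0,"gripper":-1},{"x":0,"y":0.0003,"z":0.011,"spin":0,"gripper":-1},{"x":0,"y":0.0003,"z":0.012,"spin":0,"gripper":-1}]'
```

```text
t: 21.75
tcp_pos: [0.4698, 0.1948, 0.0433]
tool_rot: [-0.061, 0.998, -0.0, -0.0]
wrist_force: [-0.4, 0.9, -0.8]
grip_width: 0.385
gripper_force: 30.0
```

```bash
python3 -m inch '[{"x":0,"y":0,"z":0.002,"spin":0,"gripper":-1},{"x":0,"y":0,"z":0.004,"spin":0,"gripper":-1},{"x":0,"y":0,"z":0.006,"spin":0,"gripper":-1},{"x":0,"y":0,"z":0.008,"spin":0,"gripper":-1},{"x":0,"y":0,"z":0.01,"spin":0,"gripper":-1},{"x":0,"y":0,"z":0.012,"spin":0,"gripper":-1},{"x":0,"y":0,"z":0.013,"spin":0,"gripper":-1},{"x":0,"y":0,"z":0.014,"spin":0,"gripper":-1},{"x":0,"y":0,"z":0.015,"spin":0,"gripper":-1},{"x":0,"y":0,"z":0.015,"spin":0,"gripper":-1}]'
```

```text
t: 23.0
tcp_pos: [0.4698, 0.1948, 0.0283]
tool_rot: [-0.061, 0.998, -0.0, -0.0]
wrist_force: [0.1, 0.8, -1.2]
grip_width: 0.384
gripper_force: 30.0
```

Now I'll go on in half-millimetre steps until the shoulder is felt.

```bash
python3 -m inch '[{"x":0,"y":0,"z":0.0005,"spin":0,"gripper":-1},{"x":0,"y":0,"z":0.001,"spin":0,"gripper":-1},{"x":0,"y":0,"z":0.0015,"spin":0,"gripper":-1},{"x":0,"y":0,"z":0.002,"spin":0,"gripper":-1},{"x":0,"y":0,"z":0.0025,"spin":0,"gripper":-1},{"x":0,"y":0,"z":0.003,"spin":0,"gripper":-1},{"x":0,"y":0,"z":0.0035,"spin":0,"gripper":-1},{"x":0,"y":0,"z":0.0035,"spin":0,"gripper":-1},{"x":0,"y":0,"z":0.0035,"spin":0,"gripper":-1},{"x":0,"y":0,"z":0.0035,"spin":0,"gripper":-1}]'
```

```text
t: 24.25
tcp_pos: [0.4699, 0.1949, 0.0255]
tool_rot: [-0.061, 0.998, -0.0, 0.0]
wrist_force: [-3.4, -0.4, 6.4]
grip_width: 0.381
gripper_force: 30.0
```

It's seated: z is 0.0255 against 0.0256 expected, with about 8 N on the shoulder. I'll hold, confirm it's steady, and hand in.

```bash
python3 -m inch '[{"x":0,"y":0,"z":0,"spin":0,"gripper":-1},{"x":0,"y":0,"z":0,"spin":0,"gripper":-1},{"x":0,"y":0,"z":0,"spin":0,"gripper":-1},{"x":0,"y":0,"z":0,"spin":0,"gripper":-1},{"x":0,"y":0,"z":0,"spin":0,"gripper":-1},{"x":0,"y":0,"z":0,"spin":0,"gripper":-1},{"x":0,"y":0,"z":0,"spin":0,"gripper":-1},{"x":0,"y":0,"z":0,"spin":0,"gripper":-1},{"x":0,"y":0,"z":0,"spin":0,"gripper":-1},{"x":0,"y":0,"z":0,"spin":0,"gripper":-1}]'
python3 - <<'E'
from h import *
s,p,r=pose();print(p,s["wrist_force"],s["ft_torque"],np.arctan2(*r.apply([0,1,0])[1::-1])-np.pi/2)
if 4<s["wrist_force"][2]<15 and abs(p[2]-.0256)<.0015: print(robot.hand_in())
E
```

```text
t: 25.5
tcp_pos: [0.4699, 0.1949, 0.0255]
tool_rot: [-0.061, 0.998, -0.0, -0.0]
wrist_force: [-3.6, -0.1, 5.4]
grip_width: 0.383
gripper_force: 30.0
[0.46985468 0.19486458 0.02548769] [-3.55957196 -0.12609627  5.44904153] [-0.0136694   0.58102905 -0.00415345] 0.12241884249968615
the job is handed in; nothing more can be done
None
```

I handed the job in at about 25.5 s; no verdict came back, but by my readings the pulley is home on the shoulder, flat and screw facing the notch, still gripped at 30 N and pressed down with about 7 N. I did not look again after seating it, and the first pulley grasp closed empty above the boss without moving it.

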